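# Swap the drawn-out equipment tray

## Robot

A 6-joint arm with a two-finger parallel gripper is mounted at the origin on the work surface. World frame = base frame: x ahead of the robot, y to its left, z up, the work surface at z = 0. Lengths are in m, angles in rad, forces in N, time in s.
With the tool pointing down it reaches from about 0.375 to 0.9 m from the base axis. Payload 3.1 kg.
Tool frame: the origin (TCP) lies on the centre line of the jaws, within the pads' length; the fingertips stand 11 mm ahead of it and the grasp point (between the pads) lies 8 mm behind it; x points along the fingers, y is the direction in which the jaws open and shut, and the axes are right-handed (so a half turn about x gives the same grasp; the last joint's range is limited). The gripper opens to 87 mm and grips with 3 to 60 N. Pads are 19 mm wide; open, the fingers measure 117 mm over their backs; the gripper's body (75 mm by 190 mm) begins 51 mm behind the grasp point.
Start: joints at [-1.397, 0.527, 1.433, -0, 1.181, -0.178], TCP at [0.215, -0.587, 0.206] pointing down, gripper open.
Joint ranges: [-3.08, 3.08], [-0.75, 2.2], [0.22, 2.44], [-1.43, 4.57], [0, 2.65], [-2.85, 2.85]. Speed limits (rad/s): [2.79, 2.79, 3.14, 3.14, 3.14, 3.14].

## Interface

Orientations are given as a unit quaternion [x, y, z, w].
In Python, from rig import robot, camera, camera_info gives the robot as it stands.
- The arm moves only by the shell command python3 -m inch 'ROWS' [FORCE]. ROWS is JSON, a list that holds one entry, the list of rows, each a list of 5 numbers: the shift along the tool's x, y, z in cm, then the turn about the tool's x in rad, then the opening, from 0 (shut) to 1 (fully open). A call has 1 to 8 rows; each row shifts and turns the pose as measured when the row begins, along the tool's axes as they then stand; what a row does not reach is not made up. A row lasts 1/12 s, in which the tool goes at most 41.7 mm and 7.16 degrees, less where a joint would pass 70% of its speed; a pose out of reach is approached as far as the arm can. A call with a gripper value outside its range is refused whole. The fingers move at their own pace and stop on an object; FORCE is the grip in N (left out, the last holds). Time passes only in rows, so rows that do not move let the fingers close. It gives the time, the measured TCP pose, the force and the opening at its end, in the units of the state.
- robot.get_obs(): the state, without advancing time (a new reading comes with each control period).
- camera(name): name is "scene" or "top" or "wrist"; returns the picture (400x640x3 uint8, red, green, blue); there is no depth.
- camera_info(name): a dict with "camera_matrix" (3x3 intrinsics, pixels), "dist" ([k1, k2, p1, p2, k3] as OpenCV has them; the pictures are not rectified), "rvec" (rotation vector, rad) and "tvec" (3), from world to camera coordinates, as OpenCV has them. Camera axes: x right, y down, z forward; pixel columns grow to the right and rows downward; lengths in m; the calibration is good to about 2 mm. A picture is of the moment at which its call begins: read the wrist's pose just before it. camera_info takes no time and is no camera call; for the wrist camera it gives the pose at the moment of the call.
- robot.hand_in(): hands the job in, once; it reports no verdict.
The state is a dict: "time": time; "q": joint angles; "joint_velocities": joint speeds; "joint_torque": joint torques, N m; "position": TCP position; "tool_rot": TCP orientation; "ft_force": force on the tool from outside, world axes, zero at the start; "moment": the same for the moment, N m; "grip_width": finger opening in m.
Only numpy, scipy, OpenCV 4.12 (cv2) and the standard library are available. Lean on these libraries where they do the work, as an engineer would, in place of code of your own. Each camera call takes 0.05 s, during which the arm holds its last target. There are 200 camera calls.

## Task

Only one of the two equipment trays may be out at a time: push the narrow tray, which was left out, fully home, then hook the fingertips behind the upright front lip of the wide tray and draw it out along its rails all the way to its stop. Work with the fingertips on the lips only: do not pinch a lip between the fingers and do not touch the equipment mounted on the trays. Leave the loose things around them where they are, let go and finish clear.

Things in the scene. Friction and masses are not known exactly. Their poses are not given: they have to be found in the camera images.
- wide_tray (a joint): how far the wide aluminium tray (126 mm wide) is drawn out along its rails, m: 0 = fully home, 0.10 = fully out against its stop; a dry slide, about 3 N of friction plus 10 N per m/s, no spring, it stays where it is left. Starts nearly home (0 to 10 mm).
- wide_lip (a point): top edge of the wide tray's upright front lip: its middle, on the rear (hooking) face, 60 mm above the work surface; moves with the tray. Its +x points along the rails towards home (draw out along -x), +y along the lip, z up. The lip is 146 mm long, 46 mm high, 8 mm thick, the thickness all on the -x side of this point. Nothing stands in front of it.
- wide_flange: rear 4 mm of the wide tray's lip, plain aluminium: the face to hook behind. Behind it is an empty bay 80 mm long, 120 mm wide, open above, floor 42 mm below the lip's top; then the equipment. Tray home, the rails (tops 38 mm above the work surface, 154 mm over their outsides) begin 20 mm behind the lip. For its position use wide_lip
- wide_facing: the front 4 mm of the wide tray's lip, a black strip: the face seen from the robot, the one to push on (for its position use wide_lip)
- wide_equipment: equipment fixed on the rear of the wide tray: finned grey controller with two black plugs, about 110 mm long, top about 55 mm above the work surface; not to be touched (for its position use wide_lip: it begins at least 80 mm behind it)
- narrow_tray (a joint): how far the narrow aluminium tray (88 mm wide) is drawn out along its rails, m: 0 = fully home, 0.10 = fully out against its stop; a dry slide, about 3 N of friction plus 10 N per m/s, no spring, it stays where it is left. Starts 50 to 85 mm out.
- narrow_lip (a point): top edge of the narrow tray's upright front lip: its middle, on the rear (hooking) face, 60 mm above the work surface; moves with the tray. Its +x points along the rails towards home (draw out along -x), +y along the lip, z up. The lip is 108 mm long, 46 mm high, 8 mm thick, the thickness all on the -x side of this point. Nothing stands in front of it.
- narrow_flange: rear 4 mm of the narrow tray's lip, plain aluminium: the face to hook behind. Behind it is an empty bay 80 mm long, 82 mm wide, open above, floor 42 mm below the lip's top; then the equipment. Tray home, the rails (tops 38 mm above the work surface, 116 mm over their outsides) begin 20 mm behind the lip. For its position use narrow_lip
- narrow_facing: the front 4 mm of the narrow tray's lip, a black strip: the face seen from the robot, the one to push on (for its position use narrow_lip)
- narrow_equipment: equipment fixed on the rear of the narrow tray: two rows of small black and grey relays, about 110 mm long, top about 55 mm above the work surface; not to be touched (for its position use narrow_lip: it begins at least 80 mm behind it)
- fitting: loose brass fitting, 24 mm diameter, 40 mm tall, standing on the dark deck plate (6 mm thick) between the two units' rails; origin at its underside
- can: loose spray can, 54 mm diameter, 130 mm tall, standing to the right of the deck plate; origin at its underside
- tape: loose black roll of tape, 90 mm diameter, 24 mm high, lying flat to the left of the units; origin at its underside
- driver: loose black-handled screwdriver, 200 mm long, lying along the left side of the deck plate beyond the tape, handle towards the robot; origin under its middle

How it is judged:
By the outcome, as a careful person would: the job done as asked, in the order asked, and still so for the second after the job is handed in, with the robot touching nothing.
It also fails if it takes over 40 s, if anything falls off the work surface, if the arm or the gripper's body presses on something with over 40 N, if the wrist force passes 120 N, or if a joint passes its speed limit or range.

## Working session

There is one attempt and no reset: what is moved stays moved. The work goes in short steps, Python scripts to look and compute and a shell command to move; the robot and the scene stay as the last step left them, time stands still between calls to the robot, and variables do not carry over. Pictures are saved under pics/ and viewed, about 8 in all and at most 12, crops included, and the job is handed in when it is done.

```bash
mkdir -p pics; ls
python3 - <<'E'
from rig import robot,camera,camera_info
import cv2
for n in ("top","scene"):
    cv2.imwrite(f"pics/{n}0.png",camera(n)[:,:,::-1])
    print(n,camera_info(n))
print(robot.get_obs())
E
```

```text
pics
top {'camera_matrix': array([[390.31309575,   0.        , 322.92354092],
       [  0.        , 390.31309575, 199.32984447],
       [  0.        ,   0.        ,   1.        ]]), 'dist': array([-0.03362713,  0.        ,  0.        ,  0.        ,  0.        ]), 'rvec': array([ 2.1570489 , -2.19789685,  0.13190206]), 'tvec': array([0.04322099, 0.65988562, 0.83828629])}
scene {'camera_matrix': array([[446.55579809,   0.        , 321.84023046],
       [  0.        , 446.55579809, 200.8793453 ],
       [  0.        ,   0.        ,   1.        ]]), 'dist': array([-0.11013761,  0.        ,  0.        ,  0.        ,  0.        ]), 'rvec': array([ 2.01364646,  0.90753153, -0.5034678 ]), 'tvec': array([-0.44396152, -0.18690211,  1.40003396])}
{'time': 0.1, 'q': array([-1.39752357e+00,  5.28366201e-01,  1.43374936e+00, -2.90158777e-05,
        1.18142852e+00, -1.78500723e-01]), 'joint_velocities': array([-0.00029983, -0.00108902, -0.00303053, -0.00031821,  0.00067938,
       -0.00150745]), 'joint_torque': array([-2.66218003e-04, -4.40987384e+01, -1.77151036e+01,  6.34164736e-02,
        5.33973263e-02, -5.13895964e-05]), 'position': array([ 0.2152505 , -0.58603154,  0.20488173]), 'tool_rot': array([-0.69618867, -0.12442418,  0.69620404, -0.12304427]), 'ft_force': array([ 1.24127849, -0.07037612,  0.20791155]), 'moment': array([-0.0468319 ,  0.02762123, -0.00409519]), 'grip_width': 0.08710391756359594}
```

View pics/top0.png

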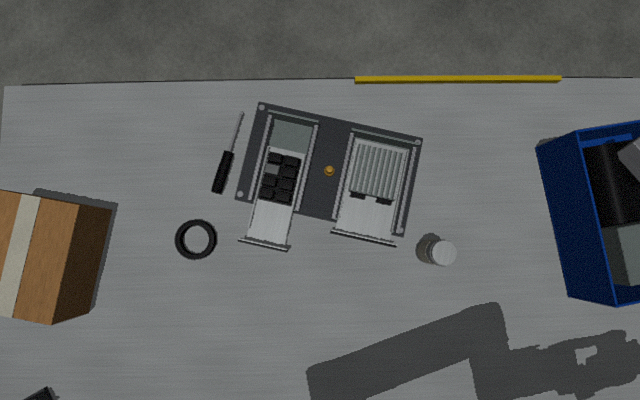

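View pics/scene0.png

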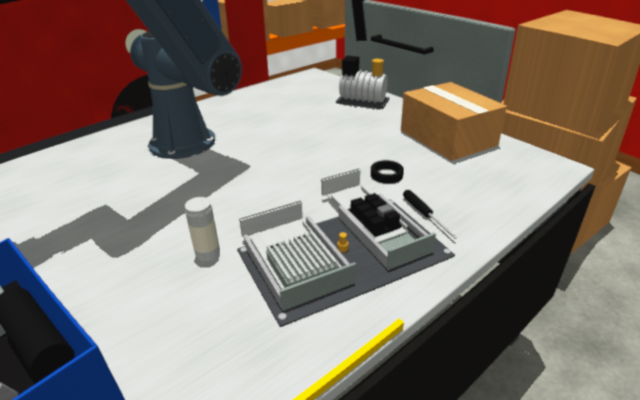

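Top view: the narrow lip runs about (239,240)-(289,249) and the wide lip (332,232)-(396,245). The can is at (435,250), just right of the wide lip. Next, a closer crop to measure from.

```bash
cat > h.py <<'E'
import numpy as np,cv2
from rig import robot,camera,camera_info
def ray(info,px,z):
    K,d=info["camera_matrix"],info["dist"]
    p=cv2.undistortPoints(np.array(px,float).reshape(-1,1,2),K,d).reshape(-1,2)
    R=cv2.Rodrigues(info["rvec"])[0];t=np.array(info["tvec"]).ravel()
    c=-R.T@t; v=np.c_[p,np.ones(len(p))]@R
    return c+v*((z-c[2])/v[:,2])[:,None]
def proj(info,P):
    return cv2.projectPoints(np.array(P,float).reshape(-1,3),info["rvec"],info["tvec"],info["camera_matrix"],info["dist"])[0].reshape(-1,2)
E
python3 - <<'E'
from h import *
im=cv2.imread("pics/top0.png")
c=cv2.resize(im[195:275,230:470-10],None,fx=3.4,fy=3.4,interpolation=cv2.INTER_CUBIC)
cv2.imwrite("pics/crop1.png",c)
i=camera_info("top")
print(ray(i,[[239,240],[289,249],[332,232],[396,245]],.06).round(4))
print(ray(i,[[445,253]],.13).round(4), ray(i,[[330,170]],.046).round(4),ray(i,[[196,239]],.024).round(4))
E
```

```text
[[ 0.5737  0.2125  0.06  ]
 [ 0.5525  0.1059  0.06  ]
 [ 0.587   0.0132  0.06  ]
 [ 0.5564 -0.1238  0.06  ]]
[[ 0.5398 -0.2064  0.13  ]] [[0.7245 0.0141 0.046 ]] [[0.5777 0.3155 0.024 ]]
```

View pics/crop1.png

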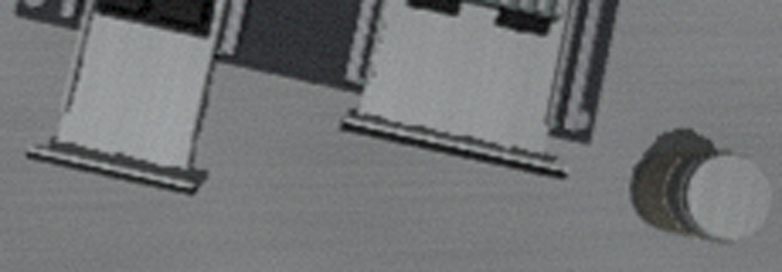

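```bash
cat >> h.py <<'E'
from scipy.spatial.transform import Rotation as Ro
def togo(P,yaw):  # tool moves (cm) to bring TCP to P, turn about tool x so jaw axis lies along lip
    o=robot.get_obs(); R=Ro.from_quat(o["tool_rot"]).as_matrix()
    y=R[:,1]; l=np.array([-np.sin(yaw),np.cos(yaw),0])
    if y@l<0:l=-l
    a=np.arctan2(R[:,0]@np.cross(y,l),y@l)
    s=R.T@(np.array(P)-o["position"])*100
    Ra=R@Ro.from_rotvec([a,0,0]).as_matrix()
    print("shift now",s.round(2),"turn",round(a,3),"shift after turn",(Ra.T@(np.array(P)-o["position"])*100).round(2))
    return R
E
python3 - <<'E'
from h import *
i=camera_info("top")
f=lambda p:[230+p[0]/3.4,195+p[1]/3.4]
P=ray(i,[f(p) for p in [(30,145),(203,182),(345,117),(568,168)]],.06)
print(P.round(4))
yn,yw=[-np.arctan2(*(a-b)[:2]) for a,b in((P[0],P[1]),(P[2],P[3]))]
print(yn,yw, [np.linalg.norm(a-b) for a,b in((P[0],P[1]),(P[2],P[3]))])
# deck plate edges
D=ray(i,[(260,101),(236,199),(422,139),(405,237)],.006);print(D.round(3),[np.arctan2(v[1],v[0]) for v in (D[0]-D[1],D[2]-D[3],)],np.arctan2(-(D[0]-D[2])[0],(D[0]-D[2])[1]))
yaw=-.21; h=np.array([np.cos(yaw),np.sin(yaw),0])
n=(P[0]+P[1])/2;w=(P[2]+P[3])/2
print("narrow",n,"wide",w)
R=togo(n-h*.055+[0,0,.09],yaw);print(R.round(3))
E
```

```text
[[ 0.5787  0.2129  0.06  ]
 [ 0.5535  0.1044  0.06  ]
 [ 0.5925  0.0143  0.06  ]
 [ 0.5576 -0.1262  0.06  ]]
-0.22792184320131348 -0.24407946544474962 [np.float64(0.11140458926943952), np.float64(0.14470769584392773)]
[[ 0.9    0.175  0.006]
 [ 0.668  0.23   0.006]
 [ 0.802 -0.206  0.006]
 [ 0.573 -0.156  0.006]] [np.float64(-0.23490642554525593), np.float64(-0.21482980655122438)] -0.2508479273642572
narrow [0.56608905 0.1586477  0.06      ] wide [ 0.57505715 -0.05594641  0.06      ]
shift now [  5.62 -60.74 -53.94] turn 0.562 shift after turn [  5.62 -80.14 -13.29]
[[-0.     0.345 -0.939]
 [ 0.002 -0.939 -0.345]
 [-1.    -0.002 -0.   ]]
```

```bash
python3 -m inch '[[[0,0,0,0.12,0],[0,0,0,0.12,0],[0,0,0,0.12,0],[0,0,0,0.12,0],[0,0,0,0.1,0],[0,0,0,0,0]]]' 10
python3 - <<'E'
from h import *
yaw=-.235; h=np.array([np.cos(yaw),np.sin(yaw),0])
togo(np.array([.566,.1586,.17])-h*.06,yaw)
E
```

```text
time: 0.6
position: [0.2148, -0.5833, 0.2012]
tool_rot: [-0.7, 0.086, 0.702, 0.093]
ft_force: [0.5, 0.4, 0.5]
grip_width: 0.0548
shift now [  3.81 -80.49  -9.37] turn -0.019 shift after turn [  3.81 -80.3  -10.9 ]
```

```bash
python3 -m inch '[[[0,-4,-0.5,0,0],[0,-4,-0.5,0,0],[0,-4,-0.5,0,0],[0,-4,-0.5,0,0],[0,-4,-0.5,0,0],[0,-4,-0.5,0,0],[0,-4,-0.5,0,0],[0,-4,-0.5,0,0]]]'; python3 -m inch '[[[0,-4,-0.5,0,0],[0,-4,-0.5,0,0],[0,-4,-0.5,0,0],[0,-4,-0.5,0,0],[0,-4,-0.5,0,0],[0,-4,-0.5,0,0],[0,-4,-0.5,0,0],[0,-4,-0.5,0,0]]]';  python3 - <<'E'
from h import *
yaw=-.235; h=np.array([np.cos(yaw),np.sin(yaw),0])
togo(np.array([.566,.1586,.17])-h*.06,yaw)
E
```

```text
time: 1.27
position: [0.3312, -0.282, 0.1993]
tool_rot: [-0.701, 0.085, 0.703, 0.088]
ft_force: [0.6, 1.4, 1.0]
grip_width: 0.0037
time: 1.93
position: [0.4449, 0.0315, 0.2009]
tool_rot: [-0.702, 0.078, 0.703, 0.08]
ft_force: [1.6, -0.9, 0.0]
grip_width: 0.0003
shift now [  3.14 -15.14  -2.98] turn 0.011 shift after turn [  3.14 -15.17  -2.82]
```

```bash
python3 -m inch '[[[0.8,-3.8,-0.7,0,0],[0.8,-3.8,-0.7,0,0],[0.8,-3.8,-0.7,0,0],[0.8,-3.8,-0.7,0,0],[0,0,0,0.01,0],[0,0,0,0,0]]]';  python3 - <<'E'
from h import *
yaw=-.235; h=np.array([np.cos(yaw),np.sin(yaw),0])
togo(np.array([.566,.1586,.17])-h*.06,yaw)
print(camera_info("wrist"))
cv2.imwrite("pics/w1.png",camera("wrist")[:,:,::-1])
E
```

```text
time: 2.43
position: [0.509, 0.1903, 0.168]
tool_rot: [0.705, -0.071, -0.702, -0.075]
ft_force: [0.3, -0.2, -1.0]
grip_width: 0.0003
shift now [-0.21  1.76 -0.24] turn 0.029 shift after turn [-0.21  1.76 -0.29]
{'camera_matrix': array([[303.8245202 ,   0.        , 315.52437091],
       [  0.        , 303.8245202 , 200.44843037],
       [  0.        ,   0.        ,   1.        ]]), 'dist': array([-0.01138388,  0.        ,  0.        ,  0.        ,  0.        ]), 'rvec': array([-1.8649362 ,  2.29020493,  0.32863222]), 'tvec': array([0.2916596 , 0.41968692, 0.48026643])}
```

View pics/w1.png

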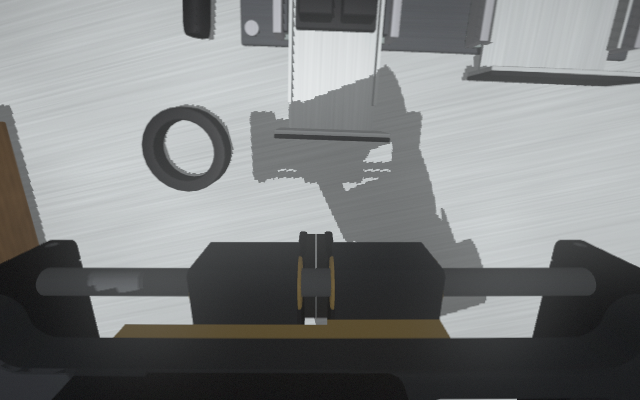

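Wrist view: the narrow lip's rear edge runs (275,129)-(390,136), and the wide lip's left end is at (470,69), partly out of frame. The fingers are shut.

Run:
```python
from h import *
i=camera_info("wrist")
P=ray(i,[(275,129),(390,136),(473,66),(640,74)],.06);print(P.round(4))
print(-np.arctan2(*(P[0]-P[1])[:2]),-np.arctan2(*(P[2]-P[3])[:2]),np.linalg.norm(P[0]-P[1]))
n=(P[0]+P[1])/2
yaw=-.235; h=np.array([np.cos(yaw),np.sin(yaw),0])
togo(n*[1,1,0]+[0,0,.045]-h*.045,yaw)
```

```text
[[ 0.578   0.2154  0.06  ]
 [ 0.55    0.1121  0.06  ]
 [ 0.5951  0.0324  0.06  ]
 [ 0.5589 -0.1131  0.06  ]]
-0.2650092394551833 -0.24375814522825623 0.10702292656308042
shift now [12.3   1.4  -1.38] turn 0.028 shift after turn [12.3   1.36 -1.42]
```

```bash
python3 -m inch '[[[2,1.4,-1.4,0.04,0],[3,0,0,0,0],[3,0,0,0,0],[3,0,0,0,0],[1,0,0,0,0],[0,0,0,0,0]]]';  python3 - <<'E'
from h import *
yaw=-.245; h=np.array([np.cos(yaw),np.sin(yaw),0])
togo(np.array([.5645,.161,.045])-h*.018,yaw)
E
```

```text
time: 2.98
position: [0.5229, 0.1667, 0.0481]
tool_rot: [0.706, -0.085, -0.698, -0.09]
ft_force: [0.4, 0.3, 0.5]
grip_width: 0.0004
shift now [ 0.34 -0.46 -2.37] turn -0.002 shift after turn [ 0.34 -0.45 -2.37]
```

```bash
python3 -m inch '[[[0.3,-0.4,-0.6,0,0],[0,0,-0.6,0,0],[0,0,-0.6,0,0],[0,0,-0.6,0,0],[0,0,-0.6,0,0]]]'; python3 -m inch '[[[0,0,-0.7,0,0],[0,0,-0.7,0,0],[0,0,-0.7,0,0],[0,0,-0.7,0,0]]]'
python3 - <<'E'
from h import *
yaw=-.245; h=np.array([np.cos(yaw),np.sin(yaw),0])
togo(np.array([.5645,.161,.045])+h*.055,yaw)
E
```

```text
time: 3.4
position: [0.5561, 0.1597, 0.0489]
tool_rot: [0.707, -0.085, -0.697, -0.09]
ft_force: [0.2, -0.1, 0.2]
grip_width: 0.0008
time: 3.73
position: [0.5886, 0.1522, 0.0521]
tool_rot: [0.709, -0.085, -0.694, -0.09]
ft_force: [-1.1, 0.3, -0.9]
grip_width: 0.0004
shift now [ 0.77 -0.27 -2.93] turn -0.003 shift after turn [ 0.77 -0.26 -2.93]
```

```bash
python3 -m inch '[[[0.3,0,-0.6,0,0],[0.3,0,-0.6,0,0],[0.1,0,-0.5,0,0]]]'; python3 -m inch '[[[0.1,0,-0.4,0,0],[0.1,0,-0.4,0,0]]]'
python3 - <<'E'
from h import *
yaw=-.245; h=np.array([np.cos(yaw),np.sin(yaw),0])
print(togo(np.array([.5645,.161,.045])+h*.055,yaw).round(3))
cv2.imwrite("pics/w2.png",camera("wrist")[:,:,::-1])
E
```

```text
time: 3.98
position: [0.6083, 0.1475, 0.0454]
tool_rot: [0.709, -0.084, -0.694, -0.091]
ft_force: [1.1, 0.7, -0.5]
grip_width: 0.0004
time: 4.15
position: [0.6168, 0.1453, 0.0426]
tool_rot: [0.709, -0.085, -0.694, -0.091]
ft_force: [0.1, 0.1, -0.1]
grip_width: 0.0008
shift now [-0.23 -0.26 -0.05] turn -0.003 shift after turn [-0.23 -0.26 -0.05]
[[ 0.022 -0.246 -0.969]
 [ 0.006 -0.969  0.246]
 [-1.    -0.011 -0.02 ]]
```

View pics/w2.png

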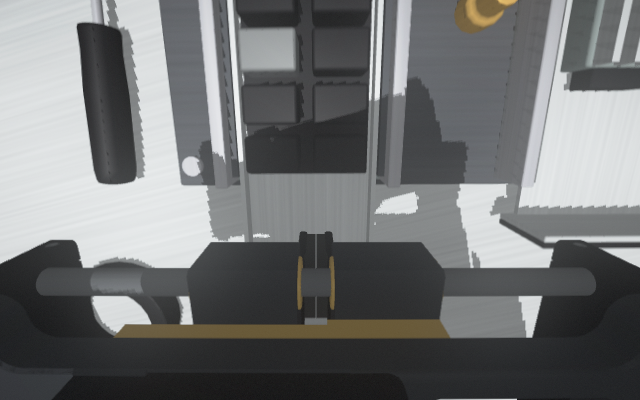

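Wrist view: the lip is hidden under the gripper. The rails' front ends are at (222,187) and (391,186), and the relays' front is at (307,172).

Run:
```python
from h import *
i=camera_info("wrist")
yaw=-.245; h=np.array([np.cos(yaw),np.sin(yaw),0]);o=robot.get_obs()["position"]
P=ray(i,[(222,187),(391,186)],.038);Q=ray(i,[(307,172)],.055)
print(P,(P-o)@h,(Q-o)@h)
```

```text
[[0.66326351 0.19485671 0.038     ]
 [0.63813804 0.09177517 0.038     ]] [0.03188411 0.03251204] [0.0442455]
```

Run:
```python
from h import *
i=camera_info("wrist");ob=robot.get_obs()
o=ob["position"];R=Ro.from_quat(ob["tool_rot"]).as_matrix()
Rc=cv2.Rodrigues(i["rvec"])[0];c=-Rc.T@i["tvec"];print("cam",c,"fwd",Rc[2])
print("tcp px",proj(i,[o,o+.011*R[:,0]]), ob)
cv2.imwrite("pics/top2.png",cv2.resize(camera("top")[90:270,200:460,::-1],None,fx=3,fy=3,interpolation=cv2.INTER_CUBIC))
cv2.imwrite("pics/scene2.png",cv2.resize(camera("scene")[150:330,200:460,::-1],None,fx=3,fy=3,interpolation=cv2.INTER_CUBIC))
```

```text
cam [0.6881029  0.12531892 0.22417985] fwd [-0.24703422  0.07526882 -0.96607903]
tcp px [[316.24998533 237.24944471]
 [316.23660431 230.80981453]] {'time': 4.2, 'q': array([0.05237432, 0.74068814, 1.54720178, 0.0060916 , 0.82997276,
       1.86772995]), 'joint_velocities': array([ 0.00104757, -0.01063699,  0.01446592,  0.00141625, -0.00956102,
        0.00682146]), 'joint_torque': array([ 9.03343130e-01, -4.83074248e+01, -1.12697786e+01,  7.91594060e-02,
        1.09438961e-01, -8.62448505e-03]), 'position': array([0.61793173, 0.14499637, 0.04255529]), 'tool_rot': array([ 0.70958209, -0.08462706, -0.69361648, -0.09070661]), 'ft_force': array([ 0.70590834,  0.59490361, -0.09156069]), 'moment': array([ 0.07075898, -0.02341602, -0.01250763]), 'grip_width': 0.0006118238177692968}
```

View pics/scene2.png

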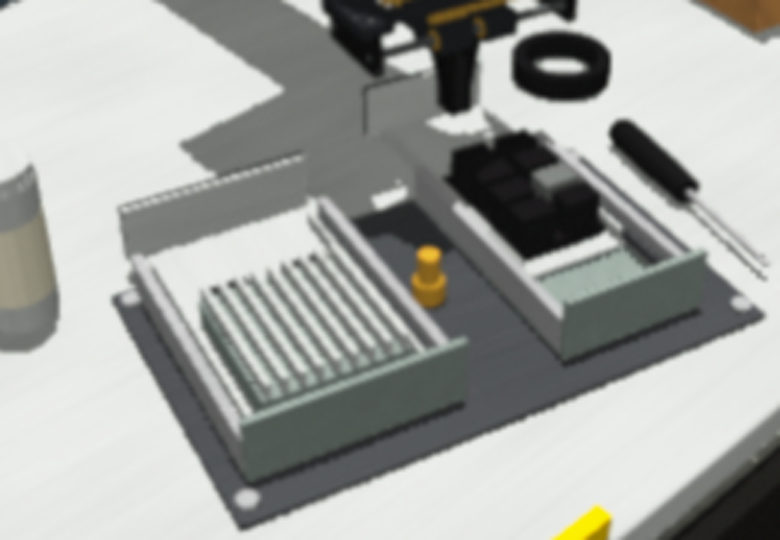

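Scene view: the fingers (455,100) are inside the bay behind the narrow lip (365,88), and the tray hasn't moved. I'll cross-check the lip height and position between cameras.

Run:
```python
from h import *
s=camera_info("scene");t=camera_info("top")
for z in (.06,):
  print(z,ray(s,[(321.5,180),(360,170)],z).round(3).tolist(),ray(s,[(241,217),(301,203)],z).round(3).tolist())
o=robot.get_obs()["position"]
print(proj(s,[o-[0,0,.011]]),proj(t,[o-[0,0,.011]]), (proj(s,[o-[0,0,.011]])-[200,150])*3,(proj(t,[o-[0,0,.011]])-[200,90])*3)
```

```text
0.06 [[0.551, 0.11, 0.06], [0.58, 0.212, 0.06]] [[0.549, -0.118, 0.06], [0.594, 0.011, 0.06]]
[[350.85270554 195.39779668]] [[271.80248794 219.98066192]] [[452.55811662 136.19339005]] [[215.40746381 389.94198576]]
```

View pics/top2.png

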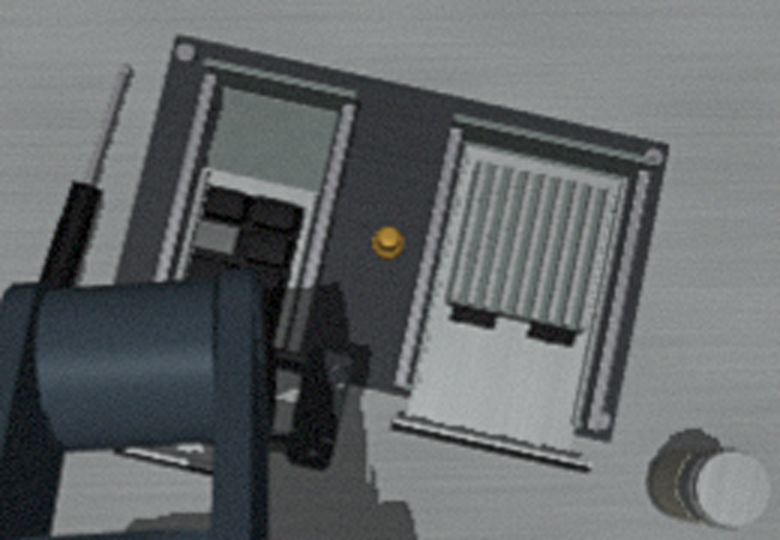

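Run:
```python
from h import *
s=camera_info("scene");o=robot.get_obs()["position"]
for z in (0.03,.045,.055,.06,.065,.07): print(z,((proj(s,[[o[0],o[1],z]])-[200,150])*3).round(1))
im=camera("scene")[150:210,320:400,::-1]
cv2.imwrite("pics/s3.png",cv2.resize(im,None,fx=8,fy=8,interpolation=cv2.INTER_CUBIC))
```

```text
0.03 [[452.5 138. ]]
0.045 [[452.9 122.3]]
0.055 [[453.1 111.6]]
0.06 [[453.3 106.2]]
0.065 [[453.4 100.8]]
0.07 [[453.5  95.4]]
```

View pics/s3.png

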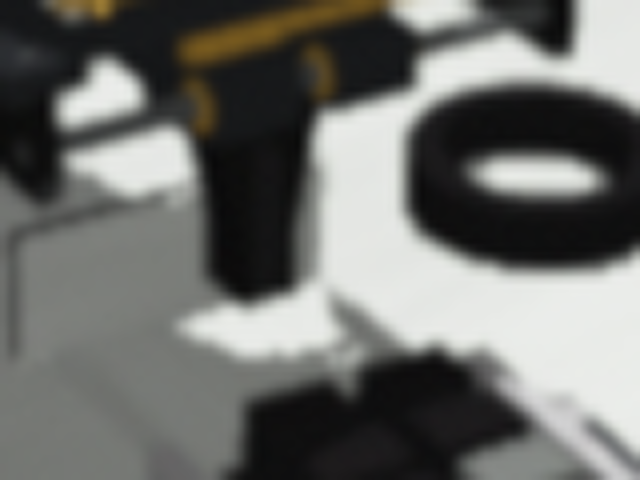

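The fingertips actually sit near z≈0.054, about 2 cm higher than the TCP reading implies, so they slid over the lip without touching it. I'll back out upward and push lower. A reading of 0.026 meets the lip whichever height is right.

```bash
python3 -m inch '[[[-2.5,0,0,0,0],[-2.5,0,0,0,0],[0,0,3.2,0,0],[0,0,3.2,0,0],[0,0,3.2,0,0],[0,0,0.6,0,0],[0,0,0,0,0]]]';  python3 - <<'E'
from h import *
yaw=-.245; h=np.array([np.cos(yaw),np.sin(yaw),0])
togo(np.array([.5645,.161,.026])-h*.042,yaw); print(robot.get_obs()["position"])
E
```

```text
time: 4.93
position: [0.5109, 0.1709, 0.093]
tool_rot: [0.709, -0.085, -0.694, -0.091]
ft_force: [1.0, 0.0, 0.6]
grip_width: 0.0006
shift now [ 6.73 -0.27 -1.11] turn -0.004 shift after turn [ 6.73 -0.26 -1.11]
[0.51092027 0.17091336 0.09302451]
```

```bash
python3 -m inch '[[[2.5,-0.2,0,0,0],[2.5,0,0,0,0],[1.2,0,0,0,0],[0.5,0,0,0,0],[0,0,0,0,0]]]';  python3 - <<'E'
from h import *
yaw=-.245; h=np.array([np.cos(yaw),np.sin(yaw),0])
togo(np.array([.5645,.161,.026])-h*.02,yaw); print(robot.get_obs()["position"])
cv2.imwrite("pics/s4.png",cv2.resize(camera("scene")[140:240,300:420,::-1],None,fx=6,fy=6,interpolation=cv2.INTER_CUBIC))
E
```

```text
time: 5.35
position: [0.5188, 0.1741, 0.0263]
tool_rot: [0.712, -0.083, -0.691, -0.091]
ft_force: [-0.6, 1.0, -0.6]
grip_width: 0.0006
shift now [ 0.11  0.15 -2.75] turn -0.002 shift after turn [ 0.11  0.16 -2.75]
[0.51876094 0.17407056 0.02631591]
```

View pics/s4.png

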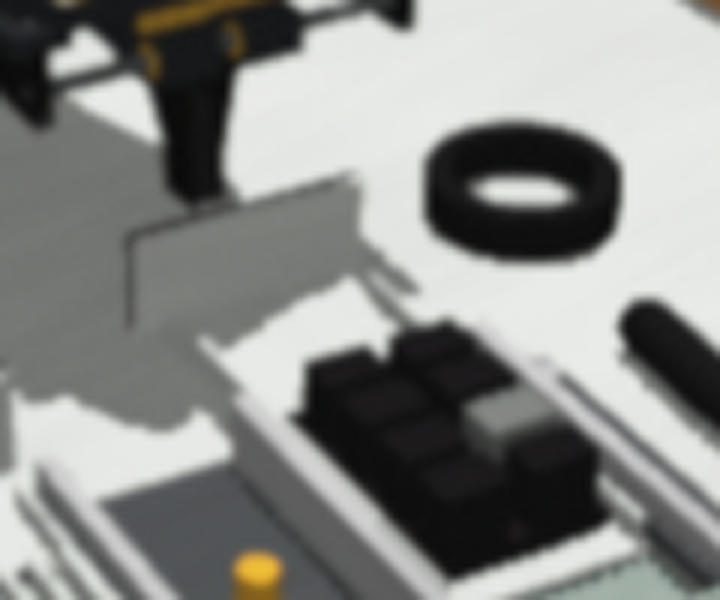

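Run:
```python
from h import *
s=camera_info("scene");o=robot.get_obs()["position"]
for z in (0.015,.026,.038,.05): print(z,((proj(s,[[o[0],o[1],z]])-[300,140])*6).round(1))
print(((proj(s,[[.5645,.161,.06],[.5645,.161,.014]])-[300,140])*6).round(1))
```

```text
0.015 [[195.1 248.6]]
0.026 [[195.  226.8]]
0.038 [[194.9 202.7]]
0.05 [[194.8 178.3]]
[[245.3 208.9]
 [244.5 303.5]]
```

Scene view: the closed fingertip ends at (192,203), which is z≈0.038 at TCP reading 0.026. So the tips are about 12 mm above the reading. I'll push slightly lower.

```bash
python3 -m inch '[[[0.5,0.2,-0.5,0,0],[0.2,0.2,-0.6,0,0],[0.1,0.2,-0.6,0,0],[0.1,0,-0.6,0,0],[0.1,0,-0.6,0,0]]]'; python3 -m inch '[[[0.1,0,-0.6,0,0],[0.1,0,-0.6,0,0],[0.1,0,-0.6,0,0]]]'
python3 - <<'E'
from h import *
yaw=-.245; h=np.array([np.cos(yaw),np.sin(yaw),0]);n=np.array([.5645,.161,.02])
o=robot.get_obs();print(o["position"],(o["position"]-n)@h,o["ft_force"])
s=camera("scene");cv2.imwrite("pics/s5.png",cv2.resize(s[150:330,200:460,::-1],None,fx=3,fy=3,interpolation=cv2.INTER_CUBIC))
E
```

```text
time: 5.82
position: [0.5494, 0.1602, 0.0194]
tool_rot: [0.713, -0.083, -0.69, -0.092]
ft_force: [-3.6, 3.1, 3.0]
grip_width: 0.0006
time: 6.07
position: [0.5655, 0.1556, 0.0173]
tool_rot: [0.711, -0.083, -0.692, -0.092]
ft_force: [-3.2, 1.5, 2.7]
grip_width: 0.0002
[0.56549742 0.15563846 0.01728951] 0.002268111757087899 [-3.19276175  1.48221372  2.69898845]
```

View pics/s5.png

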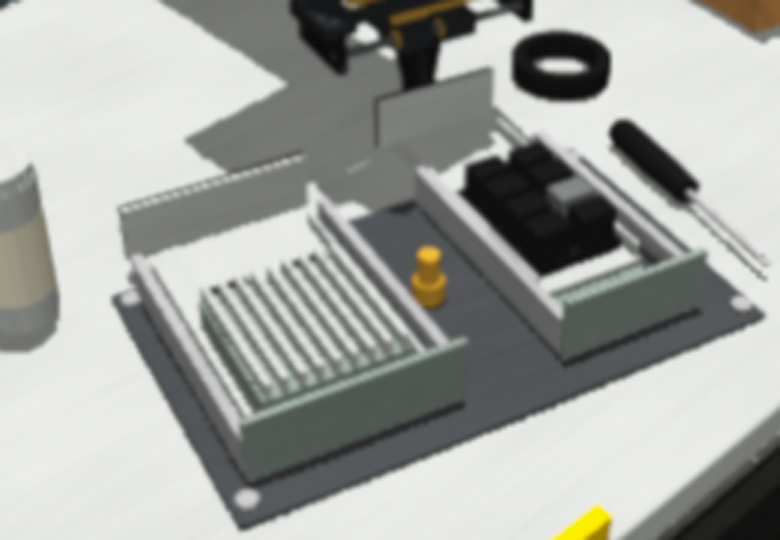

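The push is working: the lip moved with about 3.5 N of force. Continuing until the force rises.

```bash
python3 -m inch '[[[0,0,-0.6,0,0],[0,0,-0.6,0,0],[0,0,-0.6,0,0],[0,0,-0.6,0,0]]]'; python3 -m inch '[[[0,0,-0.5,0,0],[0,0,-0.5,0,0]]]';python3 -m inch '[[[0,0,-0.5,0,0],[0,0,-0.5,0,0]]]'
```

```text
time: 6.45
position: [0.589, 0.1497, 0.0171]
tool_rot: [0.71, -0.083, -0.694, -0.092]
ft_force: [-3.9, 1.7, 0.9]
grip_width: 0.0005
time: 6.62
position: [0.5996, 0.1471, 0.0171]
tool_rot: [0.709, -0.083, -0.694, -0.091]
ft_force: [-3.4, 1.3, 0.6]
grip_width: 0.0005
time: 6.78
position: [0.6088, 0.1448, 0.017]
tool_rot: [0.708, -0.083, -0.695, -0.092]
ft_force: [-15.6, 6.7, 9.4]
grip_width: 0.0004
```

```bash
python3 -m inch '[[[0,0,-0.4,0,0]]]'; python3 -m inch '[[[0,0,-0.5,0,0]]]'; python3 -m inch '[[[0,0,-0.2,0,0]]]'
```

```text
time: 6.87
position: [0.6085, 0.1447, 0.0168]
tool_rot: [0.704, -0.084, -0.699, -0.092]
ft_force: [-14.0, 6.2, 11.2]
grip_width: 0.0008
time: 6.95
position: [0.6081, 0.1447, 0.0167]
tool_rot: [-0.7, 0.084, 0.703, 0.092]
ft_force: [-13.2, 5.3, 10.0]
grip_width: 0.0005
time: 7.03
position: [0.6077, 0.1447, 0.0167]
tool_rot: [-0.698, 0.084, 0.705, 0.092]
ft_force: [-3.1, 1.1, 2.4]
grip_width: 0.0008
```

```bash
python3 -m inch '[[[0,0,1.5,0,0],[0,0,1.5,0,0],[-2.5,0,0,0,0],[-2.5,0,0,0,0],[-2.5,0,0,0,0],[-1.5,0,0,0,0]]]'
python3 - <<'E'
from h import *
yaw=-.243; h=np.array([np.cos(yaw),np.sin(yaw),0])
print(togo(np.array([.574,-.055,.1])+h*.03,yaw).round(3)); print(robot.get_obs()["position"])
E
```

```text
time: 7.53
position: [0.5877, 0.148, 0.1073]
tool_rot: [0.704, -0.084, -0.699, -0.091]
ft_force: [1.0, 1.4, 0.5]
grip_width: 0.0008
shift now [ 0.56 20.   -6.66] turn -0.005 shift after turn [ 0.56 20.04 -6.55]
[[ 0.008 -0.246 -0.969]
 [ 0.009 -0.969  0.246]
 [-1.    -0.011 -0.005]]
[0.58765868 0.1480074  0.10734074]
```

```bash
python3 -m inch '[[[0,3.8,-1.3,0,0],[0,3.8,-1.3,0,0],[0,3.8,-1.3,0,0],[0,3.8,-1.3,0,0],[0,3.8,-1.3,0,0],[0,0.8,0,0,0],[0,0,0,0,0]]]'
python3 - <<'E'
from h import *
yaw=-.243; h=np.array([np.cos(yaw),np.sin(yaw),0])
print(togo(np.array([.574,-.055,.1])+h*.03,yaw).round(3)); print(robot.get_obs()["position"])
t=camera("top");s=camera("scene")
a=cv2.resize(t[90:270,200:460,::-1],(520,360),interpolation=cv2.INTER_CUBIC)
b=cv2.resize(s[150:330,200:460,::-1],(520,360),interpolation=cv2.INTER_CUBIC)
w=camera("wrist")
cv2.imwrite("pics/m6.png",np.vstack([np.hstack([a,b])[:,:],])) 
c=np.vstack([np.hstack([cv2.resize(a,(400,277)),cv2.resize(b,(400,277))]),np.hstack([cv2.resize(w[:,:,::-1],(480,300)),np.zeros((300,320,3),np.uint8)])])
cv2.imwrite("pics/m7.png",c)
E
```

```text
time: 8.12
position: [0.6268, -0.0733, 0.1184]
tool_rot: [0.723, -0.085, -0.68, -0.085]
ft_force: [0.5, 1.5, -0.7]
grip_width: 0.0004
shift now [ 1.69 -0.49  2.67] turn 0.002 shift after turn [ 1.69 -0.49  2.67]
[[ 0.061 -0.239 -0.969]
 [-0.006 -0.971  0.239]
 [-0.998 -0.009 -0.06 ]]
[ 0.62681773 -0.07326034  0.11841595]
```

View pics/m7.png

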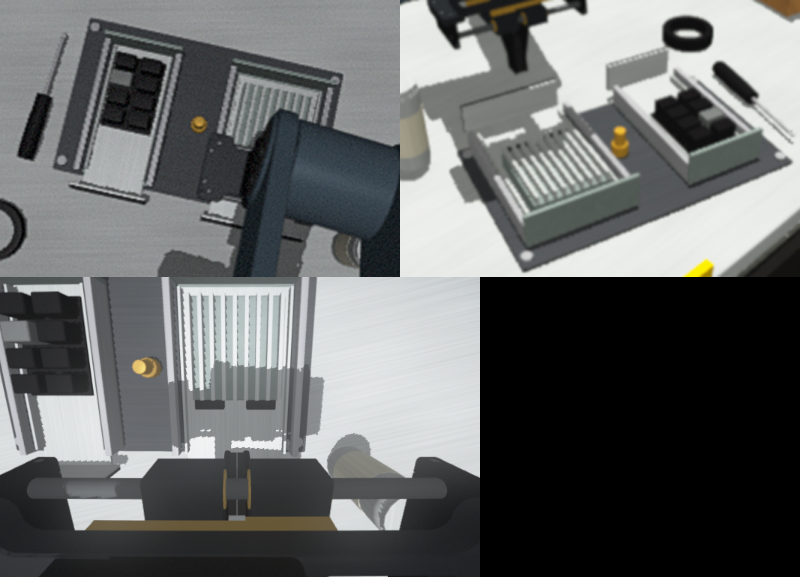

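Mosaic: the narrow tray is home, with its rear against the back wall, and the fitting is upright. The fingers hang above the wide bay, too far rearward, with a 3.5° tilt. Moving 2.7 cm toward the lip, then lowering.

```bash
python3 -m inch '[[[0,-0.5,1.3,0,0],[0,0,1.4,0,0],[0,0,0,0,0]]]'
python3 - <<'E'
from h import *
yaw=-.243; h=np.array([np.cos(yaw),np.sin(yaw),0])
print(togo(np.array([.574,-.055,.028])+h*.03,yaw).round(3)); print(robot.get_obs()["position"])
E
```

```text
time: 8.52
position: [0.6006, -0.0525, 0.1162]
tool_rot: [0.723, -0.08, -0.681, -0.083]
ft_force: [-1.4, 0.8, -0.1]
grip_width: 0.0005
shift now [8.82 0.98 0.04] turn 0.011 shift after turn [8.82 0.98 0.03]
[[ 0.059 -0.229 -0.972]
 [-0.003 -0.973  0.229]
 [-0.998 -0.011 -0.058]]
[ 0.6005784  -0.05247872  0.11617426]
```

```bash
python3 -m inch '[[[2.5,0.5,0,0.01,0],[2.5,0,0,0,0],[2,0,0,0,0],[1.2,0,0,0,0],[0.5,0,0,0,0],[0,0,0,0,0]]]'
python3 - <<'E'
from h import *
yaw=-.243; h=np.array([np.cos(yaw),np.sin(yaw),0])
print(togo(np.array([.574,-.055,.026])+h*.03,yaw).round(3)); print(robot.get_obs()["position"])
s=camera("scene");cv2.imwrite("pics/s8.png",cv2.resize(s[140:290,230:400,::-1],None,fx=4,fy=4,interpolation=cv2.INTER_CUBIC))
E
```

```text
time: 9.02
position: [0.6105, -0.0485, 0.0289]
tool_rot: [0.727, -0.079, -0.678, -0.082]
ft_force: [-0.8, 0.1, -0.3]
grip_width: 0.0005
shift now [0.24 1.51 0.43] turn 0.015 shift after turn [0.24 1.51 0.41]
[[ 0.069 -0.225 -0.972]
 [-0.004 -0.974  0.226]
 [-0.998 -0.012 -0.068]]
[ 0.6105415  -0.04851206  0.02890987]
```

```bash
python3 -m inch '[[[0,0.6,0.5,0.01,0],[0,0.3,0.6,0,0],[-0.05,0,0.6,0,0],[-0.05,0,0.6,0,0]]]'; python3 -m inch '[[[-0.05,0,0.6,0,0],[-0.05,0,0.6,0,0]]]'
python3 - <<'E'
from h import *
yaw=-.243; h=np.array([np.cos(yaw),np.sin(yaw),0])
print(togo(np.array([.574,-.055,.026])+h*.01,yaw).round(3)); print(robot.get_obs()["position"])
E
```

```text
time: 9.4
position: [0.5884, -0.053, 0.032]
tool_rot: [0.729, -0.083, -0.674, -0.085]
ft_force: [6.6, -0.8, -4.2]
grip_width: 0.0003
time: 9.57
position: [0.5793, -0.0514, 0.034]
tool_rot: [0.733, -0.084, -0.67, -0.085]
ft_force: [3.9, -0.6, -1.2]
grip_width: 0.0006
shift now [ 0.84  0.49 -0.5 ] turn 0.003 shift after turn [ 0.84  0.49 -0.5 ]
[[ 0.088 -0.237 -0.968]
 [-0.009 -0.972  0.237]
 [-0.996 -0.012 -0.087]]
[ 0.57925826 -0.05139182  0.03398984]
```

```bash
python3 -m inch '[[[0.3,0,0.5,0,0],[0.3,0,0.5,0,0],[0.2,0,0.5,0,0]]]'; python3 -m inch '[[[0.1,0,0.6,0,0],[0.1,0,0.6,0,0],[0.1,0,0.6,0,0]]]'
python3 - <<'E'
from h import *
yaw=-.243; h=np.array([np.cos(yaw),np.sin(yaw),0])
print(togo(np.array([.574,-.055,.026])-h*.07,yaw).round(3))
cv2.imwrite("pics/s9.png",cv2.resize(camera("scene")[150:330,200:460,::-1],None,fx=3,fy=3,interpolation=cv2.INTER_CUBIC))
E
```

```text
time: 9.82
position: [0.5696, -0.0495, 0.0279]
tool_rot: [0.737, -0.085, -0.665, -0.084]
ft_force: [2.7, -1.2, 4.3]
grip_width: 0.0007
time: 10.07
position: [0.5541, -0.046, 0.0238]
tool_rot: [0.74, -0.085, -0.662, -0.084]
ft_force: [3.1, -1.5, 4.0]
grip_width: 0.0008
shift now [-0.75  0.38  4.8 ] turn 0.003 shift after turn [-0.75  0.39  4.8 ]
[[ 0.108 -0.237 -0.966]
 [-0.015 -0.971  0.237]
 [-0.994 -0.011 -0.108]]
```

```bash
python3 -m inch '[[[-0.05,0,0.6,0,0],[-0.05,0,0.6,0,0],[-0.05,0,0.6,0,0],[-0.05,0,0.6,0,0]]]'; python3 -m inch '[[[-0.03,0,0.6,0,0],[-0.03,0,0.6,0,0],[-0.03,0,0.6,0,0]]]'
python3 - <<'E'
from h import *
yaw=-.243; h=np.array([np.cos(yaw),np.sin(yaw),0])
print(togo(np.array([.574,-.055,.026])-h*.09,yaw).round(3))
E
```

```text
time: 10.45
position: [0.5278, -0.0394, 0.0224]
tool_rot: [0.739, -0.085, -0.663, -0.084]
ft_force: [4.0, -0.7, 4.5]
grip_width: 0.0005
time: 10.7
position: [0.5089, -0.0348, 0.0216]
tool_rot: [0.739, -0.085, -0.663, -0.084]
ft_force: [3.3, -0.3, 4.6]
grip_width: 0.0004
shift now [-0.67  0.38  2.14] turn 0.003 shift after turn [-0.67  0.39  2.14]
[[ 0.107 -0.237 -0.966]
 [-0.015 -0.971  0.237]
 [-0.994 -0.011 -0.108]]
```

```bash
python3 -m inch '[[[-0.06,0,0.5,0,0],[-0.06,0,0.5,0,0]]]'; python3 -m inch '[[[-0.06,0,0.5,0,0],[-0.06,0,0.5,0,0]]]';python3 -m inch '[[[-0.06,0,0.4,0,0],[-0.06,0,0.4,0,0]]]'
```

```text
time: 10.87
position: [0.4973, -0.032, 0.0216]
tool_rot: [0.739, -0.085, -0.663, -0.084]
ft_force: [4.8, -0.5, 3.5]
grip_width: 0.0009
time: 11.03
position: [0.4974, -0.0324, 0.0227]
tool_rot: [0.746, -0.087, -0.654, -0.083]
ft_force: [13.8, 1.2, -6.0]
grip_width: 0.0005
time: 11.2
position: [0.4979, -0.0328, 0.0234]
tool_rot: [0.752, -0.089, -0.648, -0.083]
ft_force: [10.3, 0.4, -5.9]
grip_width: 0.0002
```

Stop reached: travel is about 9.4 cm and the force jumped to 14 N. Releasing: step off the lip towards the bay, then straight up.

```bash
python3 -m inch '[[[0,0,-1,0,0],[0,0,-1,0,0],[-2,0,-0.3,0,0],[-2.5,0,-0.3,0,0],[-3,0,-0.3,0,0],[-3,0,0,0,0],[-3,0,0,0,0],[0,0,0,0,0]]]';  python3 -m inch '[[[-2,-2,2,0,0],[-2,-3,3,0,0],[0,-3,3,0,0],[0,-3,3,0,0],[0,0,0,0,0],[0,0,0,0,0]]]'
python3 - <<'E'
from h import *
t=camera("top");s=camera("scene");print(robot.get_obs()["ft_force"])
a=cv2.resize(t[80:300,180:480,::-1],(400,293),interpolation=cv2.INTER_CUBIC)
b=cv2.resize(s[130:330,170:460,::-1],(400,276),interpolation=cv2.INTER_CUBIC)
b=np.vstack([b,np.zeros((17,400,3),np.uint8)])
w=cv2.resize(camera("wrist")[:,:,::-1],(480,300))
cv2.imwrite("pics/m8.png",np.vstack([np.hstack([a,b]),np.hstack([w,np.zeros((300,320,3),np.uint8)])]))
E
```

```text
time: 11.87
position: [0.4867, -0.03, 0.1558]
tool_rot: [0.733, -0.085, -0.669, -0.086]
ft_force: [-0.0, -0.0, -0.7]
grip_width: 0.0003
time: 12.37
position: [0.3897, 0.1043, 0.1828]
tool_rot: [0.724, -0.086, -0.679, -0.086]
ft_force: [-0.2, -0.6, 0.2]
grip_width: 0.0002
[-0.0557843  -0.36117225  0.61544728]
```

View pics/m8.png

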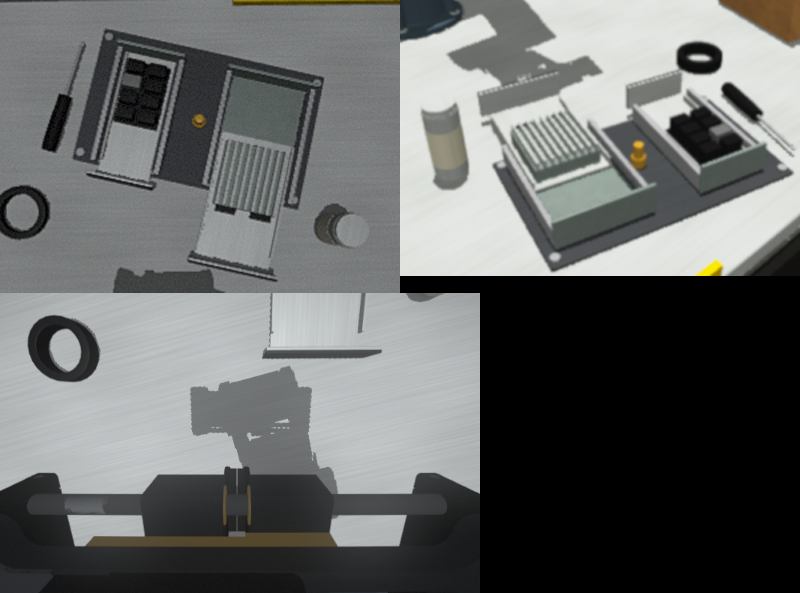

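Run:
```python
from h import *
i=camera_info("top");f=lambda u,v:(180+u*.75,80+v*220/293)
P=ray(i,[f(191,251),f(278,274),f(90,170),f(155,183)],.06)
yaw=-.243; h=np.array([np.cos(yaw),np.sin(yaw),0])
w,n=(P[0]+P[1])/2,(P[2]+P[3])/2
print("wide moved",(w-[.575,-.056,.06])@h,"narrow moved",(n-[.566,.1586,.06])@h, "h-coords wide+0.1",w@h+.1,"narrow",n@h)
```

```text
wide moved -0.08721845727137977 narrow moved 0.06735152025796867 h-coords wide+0.1 0.5843628002317814 narrow 0.5785610927557088
```

Run:
```python
from h import *
from scipy.ndimage import map_coordinates as mc
i=camera_info("top")
a=cv2.cvtColor(cv2.imread("pics/top0.png"),6).astype(float);b=cv2.cvtColor(camera("top")[:,:,::-1].copy(),6).astype(float)
yaw=-.243;h=np.array([np.cos(yaw),np.sin(yaw),0]);l=np.array([-h[1],h[0],0])
def prof(im,m,L,lo,hi):
    t=np.arange(lo,hi,.0005);p=0
    for y in np.linspace(-L,L,41):
        q=proj(i,np.array(m)+y*l+t[:,None]*h); p=p+mc(im,[q[:,1],q[:,0]],order=1)
    return t,p/41
for nm,m,L,d in(("wide",[.575,-.056,.06],.05,-.09),("narrow",[.566,.1586,.06],.035,.067)):
    for im,o in((a,0),(b,d)):
        t,p=prof(im,m,L,o-.02,o+.012);print(nm,"darkest at",t[p.argmin()].round(4),p.min().round(),"steepest rise",t[np.gradient(p).argmax()].round(4))
```

```text
wide darkest at -0.0045 33.0 steepest rise -0.0025
wide darkest at -0.1 47.0 steepest rise -0.098
narrow darkest at -0.006 47.0 steepest rise -0.004
narrow darkest at 0.059 34.0 steepest rise 0.0615
```

```bash
python3 -c "
from rig import robot
print(robot.get_obs()['time'],robot.hand_in())"
```

```text
the job is handed in; nothing more can be done
12.5667 None
```

I pushed the narrow tray fully home with the closed fingertips on its lip. I then hooked behind the wide tray's lip, drew it out to its stop, let go, backed clear and handed in at 12.6 s.

**Last checks:**
- **Narrow tray:** the push stopped dead at about 17 N. The top camera shows the tray moved 65 mm.
- **Wide tray:** the pull stopped dead at about 14 N. The tray moved 95.5 mm, which fits full draw from a start about 4.5 mm out. The home positions worked out for the two trays agree to about 1.5 mm.
- **Surroundings:** fitting, can, tape and driver look unmoved by eye. I did not measure them. The force reading after backing clear was near zero.

**What failed or disagreed:**
- **First push missed:** the fingertips sit about 2 cm higher than the TCP reading and the stated 11 mm imply. They passed over the narrow lip into its empty bay. The tray and equipment did not appear to move, and I repeated the push lower.
- **Rougher measurement:** hand-picked points first gave only 87 mm of travel for the wide tray. The image-profile measurement of 95.5 mm agrees with the stop I felt and the fingertip travel of about 94 mm.
- **Tool tilt:** the tool leaned by several degrees during the pull, apparently without affecting the result.

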